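# Open and hold the cover of a laboratory vacuum pump

### The arm

A 6-joint arm with a two-finger parallel gripper is mounted at the origin on the work surface. World frame = base frame: x ahead of the robot, y to its left, z up, the work surface at z = 0. Lengths are in m, angles in rad, forces in N, time in s.
With the tool pointing down it reaches from about 0.25 to 0.775 m from the base axis. Payload 4 kg.
Tool frame: the origin (TCP) lies midway between the tips of the shut fingers; the grasp point (between the pads) lies 19 mm behind it (robot.tcp_to_grasp is the z of the grasp point in the tool frame, in m); z points along the fingers, y is the line along which they close (so a half turn about z gives the same grasp; the last joint's range is limited). The gripper opens to 94 mm and grips with 3 to 60 N. Pads are 16 mm wide; open, the fingers measure 119 mm over their backs; the gripper's body (75 mm by 177 mm) begins 78 mm behind the grasp point.
Start: joints at [1.103, 0.087, 1.371, -0, 1.684, -0.103], TCP at [0.196, 0.514, 0.206] pointing down, gripper open.
Joint ranges: [-3.1, 3.1], [-0.76, 2.03], [0.27, 2.55], [-1.08, 4.22], [0.17, 2.65], [-2.57, 2.57]. Speed limits (rad/s): [2.79, 2.79, 3.14, 3.14, 3.14, 3.14].

### API

Orientations are given as [roll, pitch, yaw] about the fixed x, y, z axes, in that order (R = Rz(yaw) Ry(pitch) Rx(roll)).
In Python, from bench import robot gives the robot as it stands. The module is installed in compiled form; this text tells all that it offers.
- The arm moves only by the tool move_arm, never from a script. Its argument "motion" is one flat list of numbers, 7 for each row, row after row: the turn, a rotation vector about the tool's x, y, z in units of 45 degrees (1.0 is 45 degrees), then the shift along the tool's x, y, z in units of 100 mm (1.0 is 100 mm), then the opening, from 0 (shut) to 1 (fully open). A call has 1 to 12 rows; each row shifts and turns the commanded pose from where the row before left it, along the tool's axes as they then stand; what a row does not reach is not made up. A row lasts 1/12 s, in which the tool goes at most 41.7 mm and 7.16 degrees, less where a joint would pass 70% of its speed; a pose out of reach is approached as far as the arm can. A call with a number of a shift or a turn outside -1 to 1 is refused whole. A call with a gripper value outside its range is refused whole. The fingers move at their own pace and stop on an object; the grip force is fixed at half the most. Time passes only in rows, so rows that do not move let the fingers close. It gives the time, the measured TCP pose, the force, the opening and the grip force at its end, in the units of the state.
- robot.get_obs(): the state, without advancing time (a new reading comes with each control period).
- robot.snapshot(name): name is "scene" or "top"; returns the picture (480x640x3 uint8, red, green, blue); there is no depth.
- robot.get_calibration(name): a dict with "fx", "fy", "cx", "cy" (pixels), "k1" (the pictures are not rectified: a ray, as slopes to the right and down, at radius r is drawn at 1 + k1 r^2 times it, then the intrinsics apply), "R" (3x3) and "t" (3): a world point X has camera coordinates R X + t. Camera axes: x right, y down, z forward; pixel columns grow to the right and rows downward; lengths in m; the calibration is good to about 2 mm. A picture is of the moment at which its call begins. get_calibration takes no time and is no camera call.
- robot.close_job(): hands the job in; it is judged then, once.
The state is a dict: "time": time; "joint_positions": joint angles; "qvel": joint speeds; "joint_torque": joint torques, N m; "tool_pos": TCP position; "ee_rot": TCP orientation; "wrist_force": force on the tool from outside, world axes, zero at the start; "wrist_torque": the same for the moment, N m; "width": finger opening in m; "finger_force": force on a finger pad.
Only numpy, scipy, OpenCV 4.12 (cv2) and the standard library are available. Lean on these libraries where they do the work, as an engineer would, in place of code of your own. Each camera call takes 0.05 s, during which the arm holds its last target. There are 200 camera calls.

### The job

The diaphragm heads of the white vacuum pump on the bench are to be inspected. Turn the catch on the front of the pump's top a quarter turn, so that it lies crosswise, clear of the cover; then lift the cover by its handle to 45 degrees open (half way to upright) and keep it there: the cover has no stay and falls shut when let go, so do not let it drop on the way, and finish with the gripper still holding the handle. Leave the things standing around the pump where they are.

Things in the scene. Friction and masses are not known exactly. Their poses are not given: they have to be found in the camera images.
- pump: Vacuum pump, off-white housing 300 long (x), 190 wide (y), flat top 160 above the bench; it cannot move. Origin: centre of its underside; x from its front (vents, catch) to its rear (two black fittings 32 high on the rear top), y left, z up. A glass bottle on a bracket sticks out of its left flank to y=+170, below z=145. The cover closes the top over the full width from x=-105 to x=+85.
- cover_hinge (a point): Middle of the cover's hinge line, on the pump's top, at pump (85, 0, 157); the hinge line runs along the pump's y. Axes as the pump's.
- cover (a joint): Opening angle of the cover in rad: 0 shut (flush with the top), grows as its front edge (next to the catch) rises; 0.785 is 45 degrees, stop at 1.75. An off-white panel 190 x 190 x 6, 0.3 to 0.65 kg with its handle, no spring, almost no friction: let go, it falls shut. It rises no more than about 1 degree while the catch's tongue lies over it.
- handle (a point): Black bow handle on the cover: round bar 12 thick, 120 long, along the pump's y, a post at each end. Origin: centre of the bar; 145 before the hinge line and 41 above it when shut (pump -60, 0, 198), swinging with the cover. Axes as the pump's when shut, z square to the cover. 32 clear under the bar. The bar can turn in the pads, so the tool may keep pointing straight down while the cover tilts.
- catch (a joint): Angle of the catch in rad, counter-clockwise from above: 0 with its tongue square to the cover's front edge and 6 over it; it turns either way to stops at +-1.75 and stays where left (friction about 0.04 N m). The tongue is clear of the cover beyond 1.15 either way; +-1.571 is crosswise, along the edge.
- catch_fin (a point): Middle of the thumb fin of the black catch (turnbutton), on its upright turning axis, at pump (-124, 0, 181), on the front top before the cover. The fin is 42 long, 10 thick, 24 high (169 to 193 above the bench), along the catch's tongue (50 x 14 x 5, just under the fin). x along the fin (towards the cover at joint 0), z up.
- reagent_bottle: Glass jar with a blue cap, 68 in diameter, 145 high, standing on the bench beside the pump; a bystander. Origin: centre of its underside.
- beaker: Empty glass beaker, 72 in diameter, 95 high, standing beside the pump; a bystander. Origin: centre of its underside.
- spare_head: Spare pump head lying on the bench beside the pump: aluminium block 74 x 74 x 22 with a grey disc, 39 high in all; a bystander. Origin: centre of its underside.
- screwdriver: Screwdriver 190 long with a black handle, lying on the bench beside the pump; a bystander. Origin under its middle, x along it.

How it is judged:
On the way, in this order (a step that is already met when the one before it is completed fails the run):
1. the catch is turned crosswise, clear of the still shut cover ((value of joint catch above 1.2 rad or value of joint catch below -1.2 rad) and value of joint cover below 0.05 rad), for 0.2 s.
2. the cover is being lifted by its handle ((value of joint catch above 1.2 rad or value of joint catch below -1.2 rad) and value of joint cover above 0.3 rad and (contact force between the fingers and cover_c1 above 0.5 N or contact force between the fingers and cover_c2 above 0.5 N or contact force between the fingers and cover_c3 above 0.5 N or contact force between the fingers and cover_c4 above 0.5 N or contact force between the fingers and cover_c5 above 0.5 N)), for 0.1 s.
At the end, for the whole second after the job is handed in: The catch is over 1.2 rad (69 degrees) from square, clear of the cover; the cover stands still at 38 to 52 degrees open (45 +- 7), held by the fingers on its handle (over 0.5 N) and propped by nothing else, when the program ends and through the second after ((value of joint catch above 1.2 rad or value of joint catch below -1.2 rad) and value of joint cover between 0.663 and 0.908 rad and velocity of joint cover between -0.1 and 0.1 rad/s and (contact force between the fingers and cover_c1 above 0.5 N or contact force between the fingers and cover_c2 above 0.5 N or contact force between the fingers and cover_c3 above 0.5 N or contact force between the fingers and cover_c4 above 0.5 N or contact force between the fingers and cover_c5 above 0.5 N) and contact force between cover and reagent_bottle below 0.2 N and contact force between cover and beaker below 0.2 N and contact force between cover and spare_head below 0.2 N and contact force between cover and screwdriver below 0.2 N); the arm keeps its last pose, push and grip.
It fails at once if the cover is forced up while the catch still lies over it (value of joint cover above 0.08 rad and value of joint catch between -1 and 1 rad).
It fails at once if the cover is let drop (falls faster than 1.5 rad/s) (velocity of joint cover below -1.5 rad/s).
It fails at once if a thing beside the pump is shifted by more than 30 mm (distance of any of reagent_bottle, beaker, spare_head, screwdriver from where it was at the start of the episode above 0.03 m).
It also fails if it takes over 48 s, if anything falls off the work surface, if the arm or the gripper's body presses on something with over 40 N, if the wrist force passes 120 N, or if a joint passes its speed limit or range.

## Working session

There is one attempt and no reset: what is moved stays moved. The work goes in short steps, Python scripts to look and compute and a tool call to move; the robot and the scene stay as the last step left them, time stands still between calls to the robot, and variables do not carry over. Pictures are saved under pics/ and viewed, at most 10 in all, crops included, and the job is handed in when it is done.

Besides the shell and the picture viewer there is one more tool, called after "Emit:" by a JSON object that holds its "fn" and its "kwargs", one argument or row to a line. move_arm: Moves the arm, as the interface text tells. Shifts and turns lie within -1 to 1; 1 stands for 100 mm of shift or 45 degrees of turn. Its arguments: {"type":"object","properties":{"motion":{"type":"array","items":{"type":"number"}}},"required":["motion"]}

```bash
mkdir -p pics; python3 - <<'E'
from bench import robot
import cv2
for n in("scene","top"):
    cv2.imwrite(f"pics/{n}0.png",robot.snapshot(n)[:,:,::-1])
    c=robot.get_calibration(n);print({k:(v if not hasattr(v,'tolist') else v.tolist()) for k,v in c.items()})
o=robot.get_obs();print(o)
E
```

```text
{'fx': 443.0180806705011, 'fy': 443.0180806705011, 'cx': 325.43929408349925, 'cy': 239.59266114482344, 'k1': -0.08675604863807206, 'R': [[-0.7492839646905711, 0.6621914393076318, -0.008719975072565616], [0.5404233056198952, 0.6037841204311112, -0.5859926506860774], [-0.38277433430213753, -0.4437873743392399, -0.8102694461576588]], 't': [0.4188773097489393, -0.2840176620652615, 1.339963490772805]}
{'fx': 538.1614949501284, 'fy': 538.1614949501284, 'cx': 316.4686160960345, 'cy': 232.11231172084837, 'k1': -0.14501531243813923, 'R': [[-0.019125978797033802, -0.999815480497477, 0.001789383316905582], [-0.99638952408152, 0.018912314178967382, -0.08276618073222161], [0.08271706737825124, -0.0033659070093268943, -0.9965673873022068]], 't': [0.048503336515861264, 0.6153780939811192, 1.163897828857393]}
{'time': 0.1, 'joint_positions': array([ 1.10288556e+00,  8.79080262e-02,  1.37209993e+00,  3.83427107e-06,
        1.68360071e+00, -1.03093934e-01]), 'qvel': array([ 0.00151946, -0.00264403, -0.0024308 ,  0.00109985,  0.00055623,
       -0.00066154]), 'joint_torque': array([ 1.74296743e-03, -3.41248047e+01, -3.03303659e+01,  7.19314325e-02,
        3.04017670e-02, -1.14107961e-04]), 'tool_pos': array([0.19600363, 0.51336015, 0.20440812]), 'ee_rot': array([-3.13958773e+00, -2.11261498e-04,  2.77677604e+00]), 'wrist_force': array([-0.66222533,  0.2753285 , -0.30473016]), 'wrist_torque': array([-0.00688446,  0.05676661, -0.03789443]), 'finger_force': 0.0, 'width': 0.0941489938893432}
```

View pics/top0.png

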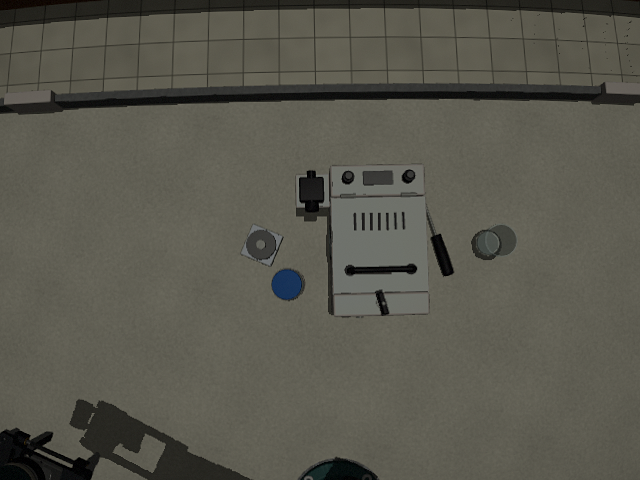

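View pics/scene0.png

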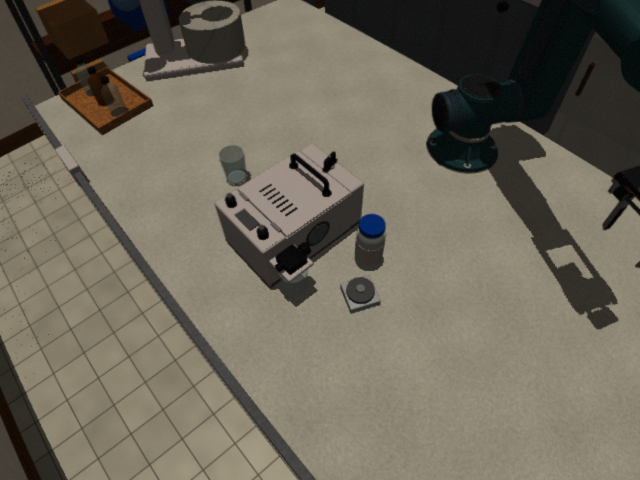

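Top view: pump front faces the robot; handle at about (350–411, 269), catch about (382,302), slightly turned. Zooming in for accurate pixels.

```bash
python3 - <<'E'
import cv2
a=cv2.imread("pics/top0.png")[155:325,285:465];a=cv2.convertScaleAbs(a,alpha=1.3)
b=cv2.imread("pics/scene0.png")[140:290,210:390];b=cv2.convertScaleAbs(b,alpha=1.3)
cv2.imwrite("pics/topz.png",cv2.resize(a[:150],None,fx=4.4,fy=4.0) if 0 else cv2.resize(a,None,fx=3.5,fy=3.5,interpolation=2))
cv2.imwrite("pics/scenez.png",cv2.resize(b,None,fx=4,fy=4,interpolation=2))
E
```

```text
(no output)
```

View pics/topz.png

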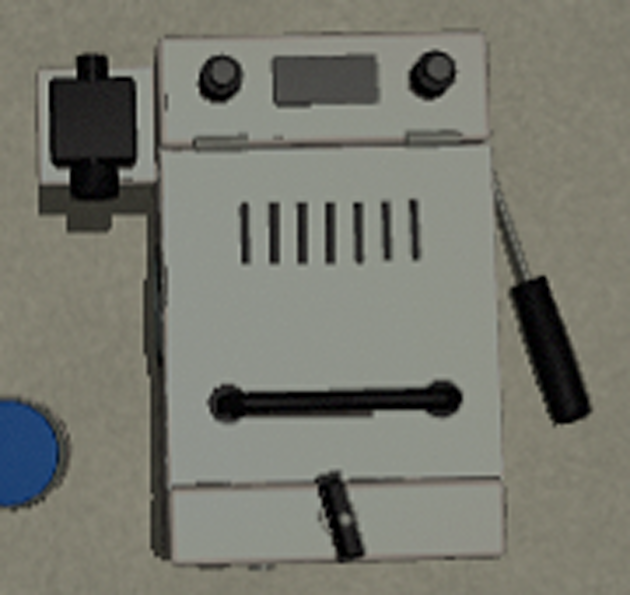

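View pics/scenez.png

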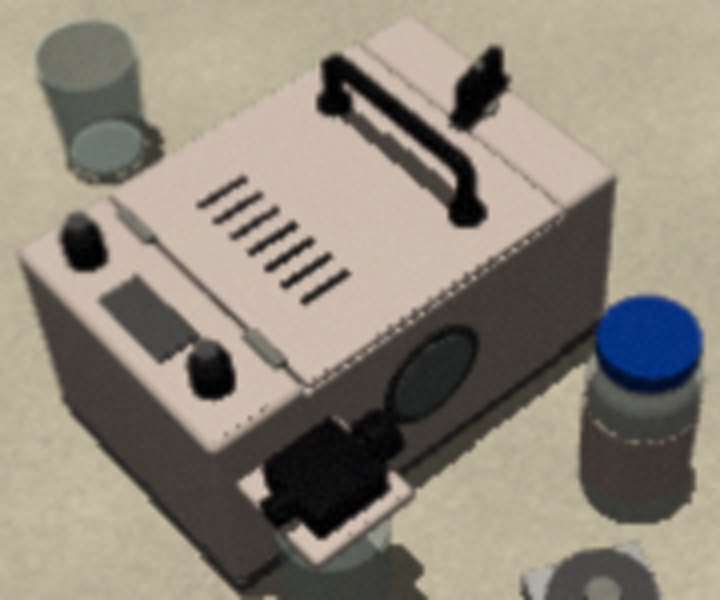

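Zooms give housing top corners, bar ends and the fin, so I can fit the pump pose.

```bash
cat > h.py <<'E'
from bench import robot
import numpy as np,cv2
from scipy.optimize import least_squares
from scipy.spatial.transform import Rotation as Ro
def cal(n):
    c=robot.get_calibration(n);return c,np.array([[c['fx'],0,c['cx']],[0,c['fy'],c['cy']],[0,0,1]]),np.array([c['k1'],0,0,0,0.])
def proj(n,X):
    c,K,d=cal(n);R=np.array(c['R'],float);return cv2.projectPoints(np.atleast_2d(X).astype(float),cv2.Rodrigues(R)[0],np.array(c['t'],float),K,d)[0][:,0]
def ray(n,px,z):
    c,K,d=cal(n);u=cv2.undistortPoints(np.array(px,float).reshape(-1,1,2),K,d)[:,0]
    R=np.array(c['R']);o=-R.T@c['t'];D=np.c_[u,np.ones(len(u))]@R
    return o+D*((z-o[2])/D[:,2])[:,None]
def w(p,X):
    X=np.atleast_2d(X);c,s=np.cos(p[2]),np.sin(p[2]);return np.c_[p[0]+c*X[:,0]-s*X[:,1],p[1]+s*X[:,0]+c*X[:,1],X[:,2]]
E
python3 - <<'E'
from h import *
C=np.array([[-.15,.095,.16],[-.15,-.095,.16],[.15,.095,.16],[.15,-.095,.16]])
T=np.array([[172,560],[504,556],[159,38],[485,33]])/3.5+[285,155]
S=np.array([[615,180],[408,15],[212,450],[22,255]])/4+[210,140]
f=lambda p:np.r_[proj("top",w(p,C))-T,proj("scene",w(p,C))-S].ravel()
r=least_squares(f,[.5,-.1,0]);print(r.x,np.round(r.fun.reshape(-1,2),1).tolist());p=r.x
print("fin",w(p,[-.124,0,.193]),"handle",w(p,[-.06,0,.198]),"hinge",w(p,[.085,0,.157]))
q=np.array([[329,476],[350,560],[341,517],[228,402],[441,398]])/3.5+[285,155]
F=ray("top",q[:3],.193);print(F);v=F[0]-F[1];print("fin yaw",np.arctan2(v[1],v[0]),"joint",np.arctan2(v[1],v[0])-p[2])
H=ray("top",q[3:],.198);print(H,H.mean(0))
for n,px,z in(("top",[[288,284]],.145),("top",[[487,243]],.095)):print(ray(n,px,z))
np.save("p.npy",p)
E
```

```text
[ 0.5902657  -0.08539391  0.00110986] [[-1.7, 1.5], [0.5, 0.1], [-1.4, -1.8], [0.4, -1.9], [1.7, -2.6], [0.8, -2.0], [-0.2, 0.6], [-2.3, -2.0]]
fin [[ 0.46626578 -0.08553153  0.193     ]] handle [[ 0.53026574 -0.0854605   0.198     ]] hinge [[ 0.67526565 -0.08529957  0.157     ]]
[[ 0.48850599 -0.07856416  0.193     ]
 [ 0.44307768 -0.08882619  0.193     ]
 [ 0.46630341 -0.08451457  0.193     ]]
fin yaw 0.2221659958993059 joint 0.22105613938807336
[[ 0.52947596 -0.02458202  0.198     ]
 [ 0.5291494  -0.13977298  0.198     ]] [ 0.52931268 -0.0821775   0.198     ]
[[0.50454195 0.09534601 0.145     ]]
[[ 0.58054474 -0.32228602  0.095     ]]
```

Emit:
{"fn": "move_arm", "kwargs": {
  "motion": [0,0,0,0,0,-0.3,1,0,0,0,-0.23,-0.23,-0.2,1,0,0,0,-0.23,-0.23,0,1,0,0,0,-0.23,-0.23,0,1,0,0,0,-0.23,-0.23,0,1,0,0,0,-0.23,-0.23,0,1,0,0,0,-0.23,-0.23,0,1,0,0,0,-0.23,-0.23,0,1,0,0,0,-0.23,-0.23,0,1,0,0,0,-0.23,-0.23,0,1,0,0,0,-0.23,-0.23,0,1,0,0,0,-0.23,-0.23,0,1]
}}

```text
time: 1.1
tool_pos: [0.3423, 0.1857, 0.2551]
ee_rot: [-3.141, -0.0, 2.777]
wrist_force: [0.1, 0.7, 0.1]
width: 0.0941
finger_force: 0.0
```

Emit:
{"fn": "move_arm", "kwargs": {
  "motion": [0,0,0,-0.23,-0.23,0,1,0,0,0,-0.23,-0.23,0,1,0,0,0,-0.23,-0.23,0,1,0,0,0,-0.23,-0.23,0,1,0,0,0,-0.23,-0.23,0,1,0,0,0,-0.23,-0.23,0,1,0,0,0,-0.23,-0.23,0,1,0,0,0,-0.23,-0.23,0,1,0,0,0,-0.23,-0.23,0,1,0,0,0,0,0,0,1]
}}

```text
time: 1.93
tool_pos: [0.4628, -0.0845, 0.2537]
ee_rot: [-3.139, -0.002, 2.771]
wrist_force: [0.1, 0.6, -1.1]
width: 0.0939
finger_force: 0.0
```

Emit:
{"fn": "move_arm", "kwargs": {
  "motion": [0,0,0.155,0,0,0,1,0,0,0.155,0,0,0,1,0,0,0.155,0,0,0,1,0,0,0.155,0,0,0,1,0,0,0.155,0,0,0,1,0,0,0.155,0,0,0,1,0,0,0.155,0,0,0,1,0,0,0.155,0,0,0,1,0,0,0.155,0,0,0,1,0,0,0.155,0,0,0,1,0,0,0.155,0,0,0,1]
}}

```text
time: 2.85
tool_pos: [0.4614, -0.0792, 0.255]
ee_rot: [-3.141, -0.001, 1.432]
wrist_force: [0.1, 1.3, 0.2]
width: 0.094
finger_force: 0.0
```

Emit:
{"fn": "move_arm", "kwargs": {
  "motion": [0,0,0.155,0,0,0,1,0,0,0.155,0,0,0,1,0,0,0.155,0,0,0,1,0,0,0.155,0,0,0,1,0,0,0.155,0,0,0,1,0,0,0.155,0,0,0,1,0,0,0.155,0,0,0,1,0,0,0.155,0,0,0,1,0,0,0.155,0,0,0,1,0,0,0.155,0,0,0,1,0,0,0,0,0,0,1]
}}

```text
time: 3.77
tool_pos: [0.4614, -0.0793, 0.2551]
ee_rot: [-3.141, 0.001, 0.219]
wrist_force: [-0.2, -0.1, 0.3]
width: 0.0939
finger_force: 0.0
```

Emit:
{"fn": "move_arm", "kwargs": {
  "motion": [0,0,0,0.035,0.055,0.1,0.7,0,0,0,0,0,0.15,0.7,0,0,0,0,0,0.15,0.7,0,0,0,0,0,0.15,0.7,0,0,0,0,0,0.15,0.7,0,0,0,0,0,0.15,0.7,0,0,0,0,0,0,0.7]
}}

```text
time: 4.35
tool_pos: [0.4642, -0.0839, 0.1659]
ee_rot: [-3.138, 0.007, 0.223]
wrist_force: [-0.0, 0.2, -0.4]
width: 0.0658
finger_force: 0.0
```

Emit:
{"fn": "move_arm", "kwargs": {
  "motion": [0,0,0,0,0,0,0.4,0,0,0,0,0,0,0.3,0,0,0,0,0,0,0.25,0,0,0,0,0,0,0.2,0,0,0,0,0,0,0.15,0,0,0,0,0,0,0,0,0,0,0,0,0,0,0,0,0,0,0,0,0,0,0,0,0,0,0,0,0,0,0,0,0,0,0]
}}

```text
time: 5.18
tool_pos: [0.4669, -0.0866, 0.1707]
ee_rot: [3.137, -0.0, 0.219]
wrist_force: [1.8, -4.8, -1.0]
width: 0.01
finger_force: 29.8
```

Emit:
{"fn": "move_arm", "kwargs": {
  "motion": [0,0,0,0,0.02,0,0,0,0,0,0,0,0,0,0,0,-0.1,0,0,0,0,0,0,-0.1,0,0,0,0,0,0,-0.1,0,0,0,0,0,0,-0.1,0,0,0,0,0,0,-0.1,0,0,0,0,0,0,-0.1,0,0,0,0,0,0,-0.1,0,0,0,0,0,0,-0.1,0,0,0,0]
}}

```text
time: 6.02
tool_pos: [0.4664, -0.0858, 0.1706]
ee_rot: [-3.14, -0.001, 0.853]
wrist_force: [-1.2, 1.1, 2.1]
width: 0.0097
finger_force: 29.9
```

Emit:
{"fn": "move_arm", "kwargs": {
  "motion": [0,0,-0.1,0,0,0,0,0,0,-0.1,0,0,0,0,0,0,-0.1,0,0,0,0,0,0,-0.1,0,0,0,0,0,0,-0.1,0,0,0,0,0,0,-0.1,0,0,0,0,0,0,-0.1,0,0,0,0,0,0,-0.1,0,0,0,0,0,0,-0.1,0,0,0,0,0,0,-0.05,0,0,0,0,0,0,0,0,0,0,0,0,0,0,0,0,0,0]
}}

```text
time: 7.02
tool_pos: [0.4652, -0.0853, 0.1706]
ee_rot: [-3.138, -0.003, 1.596]
wrist_force: [-4.2, 2.4, 2.9]
width: 0.0098
finger_force: 29.9
```

Emit:
{"fn": "move_arm", "kwargs": {
  "motion": [0,0,0,0,0,0,0.35,0,0,0,0,0,0,0.35,0,0,0,0,0,0,0.35,0,0,0,0,0,-0.1,0.35,0,0,0,0,0,-0.3,0.35,0,0,0,0,0,-0.3,0.35,0,0,0,0,0,-0.1,0.4,0,0,0,0,0,0,0.4]
}}

```text
time: 7.68
tool_pos: [0.4687, -0.0871, 0.2545]
ee_rot: [3.134, 0.002, 1.595]
wrist_force: [-0.2, -0.4, 0.1]
width: 0.0369
finger_force: 0.0
```

```bash
python3 - <<'E'
from h import *
b=robot.snapshot("scene")[130:280,210:410,::-1]
cv2.imwrite("pics/s1.png",cv2.resize(cv2.convertScaleAbs(b,alpha=1.3),None,fx=4,fy=4,interpolation=2))
o=robot.get_obs();print(o['tool_pos'],o['ee_rot'],o['wrist_force'],o['width'])
E
```

```text
[ 0.46770987 -0.0868384   0.25186766] [3.13826838e+00 1.02659498e-03 1.59470464e+00] [-0.47712536  0.75247775 -0.25835597] 0.03760765909585246
```

View pics/s1.png

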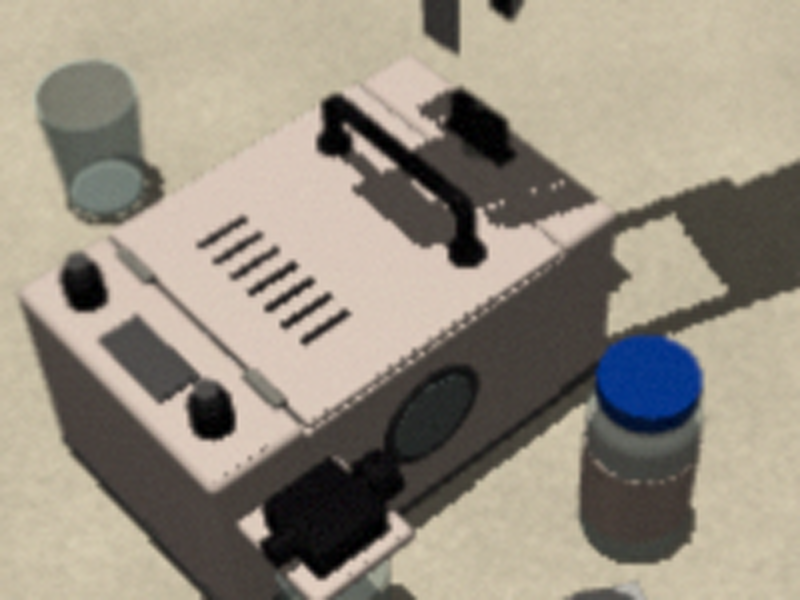

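Catch is crosswise (crop 480,125) and the cover is shut. On to the handle.

Emit:
{"fn": "move_arm", "kwargs": {
  "motion": [0,0,0,0,0.2,0,0.5,0,0,0.03,0,0.22,0,0.5,0,0,0,0,0.2,0,0.5,0,0,0,0,0,0,0.5,0,0,0,0,0,0.2,0.5,0,0,0,0,0,0.2,0.5,0,0,0,0,0,0.2,0.5,0,0,0,0,0,0.14,0.5,0,0,0,0,0,0,0.5,0,0,0,0,0,0,0.4]
}}

```text
time: 8.57
tool_pos: [0.5272, -0.0852, 0.1744]
ee_rot: [-3.137, -0.001, 1.571]
wrist_force: [0.1, 0.8, -0.3]
width: 0.0434
finger_force: 0.0
```

Emit:
{"fn": "move_arm", "kwargs": {
  "motion": [0,0,0,0,0,0,0.3,0,0,0,0,0,0,0.25,0,0,0,0,0,0,0.2,0,0,0,0,0,0,0.15,0,0,0,0,0,0,0,0,0,0,0,0,0,0,0,0,0,0,0,0,0,0,0,0,0,0,0,0]
}}

```text
time: 9.23
tool_pos: [0.5292, -0.0857, 0.1772]
ee_rot: [3.14, 0.0, 1.571]
wrist_force: [-1.5, -0.1, 3.1]
width: 0.0112
finger_force: 30.0
```

Emit:
{"fn": "move_arm", "kwargs": {
  "motion": [0,0,0,0,0.015,-0.047,0,0,0,0,0.015,-0.047,0,0,0,0,0.018,-0.046,0,0,0,0,0.018,-0.046,0,0,0,0,0.021,-0.045,0,0,0,0,0.021,-0.045,0,0,0,0,0.024,-0.043,0,0,0,0,0.024,-0.043,0,0,0,0,0,0,0]
}}

```text
invalid input
```

Emit:
{"fn": "move_arm", "kwargs": {
  "motion": [0,0,0,0,0.015,-0.047,0,0,0,0,0,0.015,-0.047,0,0,0,0,0,0.018,-0.046,0,0,0,0,0,0.018,-0.046,0,0,0,0,0,0.021,-0.045,0,0,0,0,0,0.021,-0.045,0,0,0,0,0,0.024,-0.043,0,0,0,0,0,0.024,-0.043,0,0,0,0,0,0,0,0]
}}

```text
time: 9.98
tool_pos: [0.5444, -0.0856, 0.2141]
ee_rot: [-3.142, 0.0, 1.571]
wrist_force: [-5.6, -0.7, 0.1]
width: 0.0114
finger_force: 30.0
```

Emit:
{"fn": "move_arm", "kwargs": {
  "motion": [0,0,0,0,0.026,-0.042,0,0,0,0,0,0.026,-0.042,0,0,0,0,0,0.029,-0.04,0,0,0,0,0,0.029,-0.04,0,0,0,0,0,0.032,-0.037,0,0,0,0,0,0.032,-0.037,0,0,0,0,0,0.034,-0.036,0,0,0,0,0,0.034,-0.036,0,0,0,0,0,0,0,0]
}}

```text
time: 10.73
tool_pos: [0.568, -0.0855, 0.2458]
ee_rot: [-3.141, 0.0, 1.571]
wrist_force: [-7.9, -0.6, 2.7]
width: 0.0112
finger_force: 30.0
```

Emit:
{"fn": "move_arm", "kwargs": {
  "motion": [0,0,0,0,0.036,-0.033,0,0,0,0,0,0.036,-0.033,0,0,0,0,0,0.038,-0.03,0,0,0,0,0,0.038,-0.03,0,0,0,0,0,0.04,-0.028,0,0,0,0,0,0.04,-0.028,0,0,0,0,0,0.042,-0.025,0,0,0,0,0,0.042,-0.025,0,0,0,0,0,0,0,0,0,0,0,0,0,0,0,0,0,0,0,0,0,0]
}}

```text
time: 11.65
tool_pos: [0.5992, -0.0854, 0.2711]
ee_rot: [3.139, 0.001, 1.571]
wrist_force: [-8.0, 0.3, 7.8]
width: 0.011
finger_force: 30.0
```

```bash
python3 - <<'E'
from h import *
b=robot.snapshot("scene")[100:280,190:430,::-1]
cv2.imwrite("pics/s2.png",cv2.resize(cv2.convertScaleAbs(b,alpha=1.4),None,fx=3.3,fy=3.3,interpolation=2))
o=robot.get_obs();print(o['tool_pos'],o['ee_rot'],o['wrist_force'],o['width'],o['finger_force'],o['qvel'])
p=np.load("p.npy")
for a in(38,45,52):
    a=np.radians(a);P=[[.085-.19*np.cos(a),y,.157+.19*np.sin(a)] for y in(.095,-.095)]
    print(np.degrees(a),((proj("scene",w(p,P))-[190,100])*3.3).round().tolist())
E
```

```text
[ 0.59919232 -0.08542627  0.27112234] [3.13874694e+00 8.75268761e-04 1.57112960e+00] [-8.52446765  0.76991413  7.68836437] 0.011288914097339182 29.999173879623413 [-0.00043353 -0.0015057   0.00220237  0.00071839  0.00022386  0.00087849]
38.0 [[493.0, 213.0], [306.0, 68.0]]
45.0 [[475.0, 205.0], [286.0, 58.0]]
52.0 [[454.0, 200.0], [263.0, 51.0]]
```

View pics/s2.png

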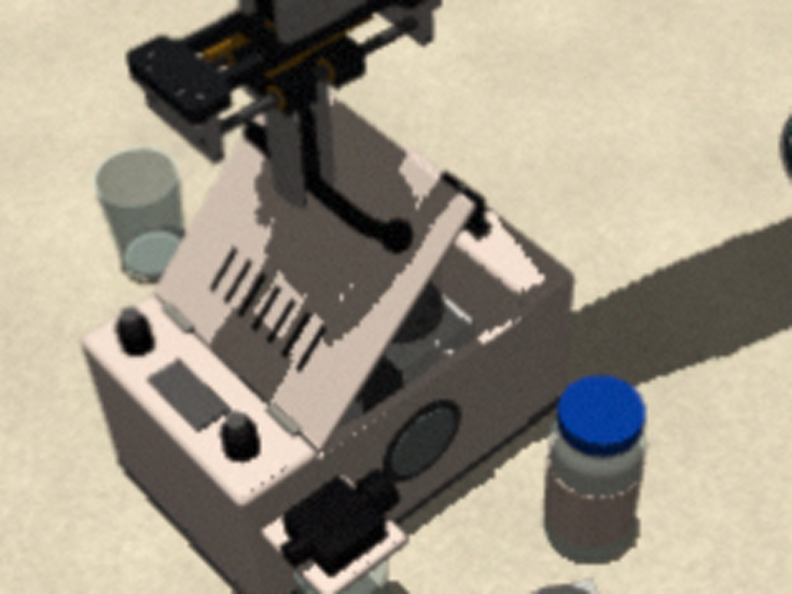

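The cover's front-left corner at (475,200) matches the 45° prediction of (475,205). The arm is still and the grip reads 30 N, so I'm handing in.

```bash
python3 -c "
from bench import robot
print(robot.close_job())"
```

```text
the job is handed in; nothing more can be done
None
```

The job is handed in, with no verdict returned: the catch is turned crosswise, and the cover is held still at about 45° (checked in the scene camera) by its handle with a 30 N grip.

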